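# Unlock the carver's burr drawer

## Task

Take the key from the tool block, feel it gently into the lock on top of the tool case until it is fully home, turn it clockwise to draw the bolt and pull the drawer well open by its handle, more than halfway. Leave the key fully home in the lock, never press or twist it hard, and leave the other things alone.

Things in the scene. Friction and masses are not known exactly. Their poses are not given: they have to be found in the camera images.
- key: Plain steel lock key, 90 mm long, 95 to 200 g, standing upright, bow up, in one of the tool block's three holes (which one varies). Origin: centre of its lower end, z up along it. From the bottom: a flat blade 16 mm wide (x), 4 mm thick (y), 9 mm long; then, from a shoulder at z = 9 mm, a round shank 18 mm in diameter; then the bow at z = 60 to 90 mm. A half turn about z changes nothing.
- key_bow (a point): Middle of the key's flat bow, 75 mm above the key's lower end: the place to grip. The bow is 34 mm wide along the key's x, 10 mm thick along its y, 30 mm high; the blade lies in the same plane as the bow. Axes as the key's.
- tool_block: Dark wooden block 70 (x) x 160 (y) x 50 mm high, fixed to the bench. Origin: centre of its underside. Three holes 19.6 mm wide and 40 mm deep at y = -50, 0 and +50 mm hold the key, a burr and a gouge, each standing with its lower end 10 mm above the bench.
- case: Wooden tool case with one drawer, 180 deep (x) x 280 wide (y) x 110 mm high, fixed; the drawer front is at its -x side. Origin: centre of its underside. Its lock plug takes about 0.04 N m to turn and stays where it is left; light pressing does not drag it. The bolt is drawn once the slot lies 0.65 rad clockwise, seen from above, of the case's x axis; the plug stops at 0.85 rad.
- lock_mouth (a point): Centre of the round keyhole, on top of a square brass lock (50 x 50 mm, 4 mm proud of the case's top, so 114 mm above the bench; 70 mm to the -y side of the case's middle). Axes as the case's, z up. A bore 19.4 mm wide with a 1.5 mm chamfer goes straight down 21 mm to a turning plug. Key fully home: its lower end 30 mm below this point.
- plug_face (a point): Bottom of the bore, 21 mm below the mouth: the plug's flat face, with a slot 17.4 x 5.4 mm, 10.5 mm deep, for the key's blade. Axes are the case's, not the slot's: the slot's own direction is not measured. At the start its length lies anywhere from 1.0 rad anticlockwise to 0.3 rad clockwise, seen from above, of the case's x axis. Out of line by over about 0.1 rad, the blade stops on this face.
- drawer_handle (a point): Middle of the drawer's bar handle: a dark round bar 11 mm thick and 110 mm long along the case's y, 35 mm in front of the drawer's face (29 mm clear behind it), 82 mm above the bench (28 mm below the case's top). Moves with the drawer.
- drawer (a joint): How far the drawer is pulled out towards the case's -x, in m: 0 shut, at most 0.11. Locked, it has about 1.5 mm of play; free, it takes about 2 N plus a little with speed and stays where it is left.
- wax_tin: Bystander: round wax tin 48 mm wide, 35 mm high, standing on top of the case near its far left corner.
- oil_bottle: Bystander: amber oil bottle, 60 mm wide, 150 mm high, standing on the bench.
- mallet: Bystander: wooden mallet, head 50 x 100 x 60 mm, lying on the bench.
- brush: Bystander: hand brush lying on the bench between the tool block and the robot.
- sanding_block: Bystander: cork sanding block 110 x 65 x 40 mm.
- bowl: Bystander: turned wooden bowl, 120 mm across, 50 mm high.
- burr: Bystander: ball burr standing in another hole of the tool block: 18 mm round steel shank with a 24 mm dark ball on top (top 86 mm above the bench).
- gouge: Bystander: small gouge standing in another hole of the tool block: 18 mm round steel shank with a turned wooden grip up to 26 mm wide (top 98 mm above the bench).
Not all that is in view belongs to the job. Leave any pink look-alike of the key alone.

How it is judged:
On the way, in this order (a step that is already met when the one before it is completed fails the run):
1. the key is fully home in the lock while the drawer is still shut (z of key in the frame of lock_mouth below -0.027 m and horizontal distance between key and lock_mouth below 0.003 m and angle between key's own z axis and vertical below 0.12 rad and value of joint drawer below 0.005 m), for 0.1 s.
2. the drawer is pulled open more than 60 mm (value of joint drawer above 0.06 m), for 0.2 s.
At the end, for the whole second after the job is handed in: The drawer stands still, open more than 60 mm, and the key is left at rest fully home in the lock: its lower end more than 27 mm below the mouth, within 3 mm of the mouth's axis, upright within 0.12 rad (value of joint drawer above 0.06 m and velocity of joint drawer below 0.01 m/s and z of key in the frame of lock_mouth below -0.027 m and horizontal distance between key and lock_mouth below 0.003 m and angle between key's own z axis and vertical below 0.12 rad and linear speed of key below 0.02 m/s); the robot touches nothing.
It fails at once if the key is pressed or twisted in the lock with more than 30 N (contact force between key and case above 30 N).
It fails at once if another thing is moved more than 30 mm (distance of any of wax_tin, oil_bottle, mallet, brush, sanding_block, bowl, burr, gouge from where it was at the start of the episode above 0.03 m).
It also fails if it takes over 72 s, if anything falls off the work surface, if the arm or the gripper's body presses on something with over 40 N, if the wrist force passes 120 N, or if a joint passes its speed limit or range.

## Robot

A 7-joint arm with a two-finger parallel gripper is mounted at the origin on the work surface. World frame = base frame: x ahead of the robot, y to its left, z up, the work surface at z = 0. Lengths are in m, angles in rad, forces in N, time in s.
With the tool pointing down it reaches from about 0.4 to 0.9 m from the base axis. Payload 5.5 kg.
Tool frame: the origin (TCP) lies midway between the tips of the shut fingers; the grasp point (between the pads) lies 19 mm behind it; z points along the fingers, y is the line along which they close (so a half turn about z gives the same grasp; the last joint's range is limited). The gripper opens to 85 mm and grips with 20 to 120 N. Pads are 22 mm wide; open, the fingers measure 114 mm over their backs; the gripper's body (76 mm by 85 mm) begins 54 mm behind the grasp point. The pads swing forward as they close: fully open they stand 13 mm farther back than shut.
Start: joints at [-0.852, 0.501, -0.427, 1.55, 0.221, 1.138, -0.21], TCP at [0.286, 0.584, 0.231] pointing down, gripper open.
Joint ranges: [-2.88, 2.88], [-0.31, 2.03], [-1.54, 1.56], [0.2, 2.42], [-1.41, 4.55], [0.19, 2.02], [-2.57, 2.57]. Speed limits (rad/s): [2.57, 2.57, 3.14, 3.14, 3.14, 3.14, 3.14].

## Interface

Orientations are given as a rotation vector (axis times angle).
In Python, from rig import env gives the robot as it stands.
- The arm moves only by the tool move_arm, never from a script. Its argument "commands" is one flat list of numbers, 6 for each row, row after row: the shift along the tool's x, y, z in mm, then the turn, a rotation vector about the tool's x, y, z in degrees. In form: [dx, dy, dz, wx, wy, wz, dx, dy, dz, wx, wy, wz, ...]. A call has 1 to 5 rows; each row shifts and turns the commanded pose from where the row before left it, along the tool's axes as they then stand; what a row does not reach is not made up. A row lasts 1/8 s, in which the tool goes at most 62.5 mm and 10.7 degrees, less where a joint would pass 70% of its speed; a pose out of reach is approached as far as the arm can. A call is refused whole if a number of a shift passes 62.5 or a number of a turn 10.7, either way. A call with a gripper value outside its range is refused whole. "grip" is the finger opening in mm, from 0 to 85.4, set as the call begins (left out, the last holds). The fingers move at their own pace and stop on an object; "grip_force" is the grip in N (left out, the last holds). Time passes only in rows, so rows that do not move let the fingers close. It gives the time, the measured TCP pose, the force, the opening and the grip force at its end, in the units of the state.
- env.observe(): the state, without advancing time (a new reading comes with each control period).
- env.grab_frame(name): name is "side" or "top"; returns (picture, depth): 384x512x3 uint8, red, green, blue; 384x512 float32, m along the optical axis (not along the pixel's ray), 0 where there is no reading.
- env.get_calibration(name): a dict with "K" (3x3 intrinsics, pixels), "world_from_camera" (4x4, takes a point from camera to world coordinates). Camera axes: x right, y down, z forward; pixel columns grow to the right and rows downward; lengths in m; the calibration is good to about 2 mm. A picture is of the moment at which its call begins. get_calibration takes no time and is no camera call.
- env.close_job(): hands the job in; it is judged then, once.
Trained networks look in the newest picture that a camera, given by its name, has taken for a name from the list of things; names that differ only in an ending like _2 or _b are one class to them, and where a whole thing is asked for, a point or a joint stands for the part that bears it (a point fixed in the world has none). Each returns a list of dicts, best first, with "p" (0 to 1); they miss things now and then, are a little off and sometimes report something else, mostly with a low value. They report only what shows in the picture. A call takes as long as a camera call. They do not tell look-alikes from the thing itself.
- env.boxes_of(thing, camera): "location" ([x, y, z] in m, in world coordinates, good to about 4 mm: the middle of the surface that is visible of it).
The state is a dict: "time": time; "joint_positions": joint angles; "joint_vel": joint speeds; "joint_efforts": joint torques, N m; "ee_pos": TCP position; "eef_rot": TCP orientation; "ft_force": force on the tool from outside, world axes, zero at the start; "torque": the same for the moment, N m; "grip_width": finger opening in m; "grip_force": force on a finger pad.
Only numpy, scipy, OpenCV 4.12 (cv2) and the standard library are available. Lean on these libraries where they do the work, as an engineer would, in place of code of your own. Each camera call takes 0.05 s, during which the arm holds its last target. There are 200 camera calls.

## Working session

There is one attempt and no reset: what is moved stays moved. The work goes in short steps, Python scripts to look and compute and a tool call to move; the robot and the scene stay as the last step left them, time stands still between calls to the robot, and variables do not carry over. Pictures are saved under pics/ and viewed, at most 10 in all, crops included, and the job is handed in when it is done.

Besides the shell and the picture viewer there is one more tool, called after ">>>" as name(argument=value, ...) on one line, values as JSON. move_arm: Moves the arm, as the interface text tells. Its arguments: {"type":"object","properties":{"commands":{"type":"array","items":{"type":"number"}},"grip":{"type":"number"},"grip_force":{"type":"number"}},"required":["commands"]}

```bash
mkdir -p pics; ls; cat > h.py <<'E'
import numpy as np,cv2
from scipy.spatial.transform import Rotation as R
from rig import env
def grab(c,fn=None):
    im,d=env.grab_frame(c)
    if fn: cv2.imwrite('pics/'+fn,im[:,:,::-1])
    return im,d
def world(c,d):
    k=env.get_calibration(c);K=np.array(k['K']);T=np.array(k['world_from_camera'])
    v,u=np.mgrid[:d.shape[0],:d.shape[1]]
    P=np.stack([(u-K[0,2])/K[0,0]*d,(v-K[1,2])/K[1,1]*d,d],-1)
    return P@T[:3,:3].T+T[:3,3]
def proj(c,p):
    k=env.get_calibration(c);K=np.array(k['K']);T=np.linalg.inv(np.array(k['world_from_camera']))
    q=K@(T[:3,:3]@np.array(p)+T[:3,3]);return q[:2]/q[2]
E
python3 - <<'E'
from h import *
a,_=grab('top');b,_=grab('side')
cv2.imwrite('pics/a.png',np.vstack([a,b])[:,:,::-1][:, :]) 
cv2.imwrite('pics/top.png',a[:,:,::-1]);cv2.imwrite('pics/side.png',b[:,:,::-1])
for c in('top','side'):
    print(c,np.array(env.get_calibration(c)['world_from_camera']).round(3).tolist(), env.get_calibration(c)['K'])
    for t in('key','key_bow','lock_mouth','tool_block','case','drawer_handle','burr','gouge'):
        print(t,[(np.round(r['location'],3).tolist(),round(r['p'],2),proj(c,r['location']).round().tolist()) for r in env.boxes_of(t,c)[:3]])
s=env.observe();print(s['time'],s['ee_pos'],s['eef_rot'])
E
```

```text
pics
top [[0.023, -0.994, 0.111, 0.387], [-1.0, -0.022, 0.006, 0.056], [-0.003, -0.111, -0.994, 1.361], [0.0, 0.0, 0.0, 1.0]] [[383.96622503   0.         257.23698021]
 [  0.         383.96622503 194.20414849]
 [  0.           0.           1.        ]]
key [([0.518, -0.345, 0.101], 0.53, [381.0, 200.0]), ([0.425, -0.327, 0.088], 0.49, [375.0, 228.0])]
key_bow [([0.519, -0.341, 0.097], 0.48, [379.0, 199.0])]
lock_mouth [([0.667, 0.147, 0.11], 0.97, [233.0, 151.0]), ([0.516, -0.337, 0.05], 0.17, [374.0, 201.0])]
tool_block [([0.516, -0.336, 0.052], 0.95, [374.0, 202.0])]
case [([0.664, 0.146, 0.109], 0.84, [233.0, 153.0])]
drawer_handle [([0.586, 0.143, 0.09], 0.55, [234.0, 177.0]), ([0.665, 0.147, 0.11], 0.23, [233.0, 152.0])]
burr [([0.511, -0.39, 0.082], 0.63, [393.0, 202.0])]
gouge []
side [[0.978, -0.103, 0.179, 0.312], [-0.207, -0.477, 0.854, -1.047], [-0.002, -0.873, -0.488, 0.711], [0.0, 0.0, 0.0, 1.0]] [[423.35451533   0.         263.5187917 ]
 [  0.         423.35451533 190.18015893]
 [  0.           0.           1.        ]]
key [([0.42, -0.339, 0.064], 0.76, [246.0, 287.0]), ([0.389, -0.43, 0.064], 0.68, [238.0, 319.0]), ([0.52, -0.351, 0.082], 0.66, [291.0, 278.0])]
key_bow [([0.391, -0.43, 0.058], 0.82, [240.0, 322.0]), ([0.425, -0.337, 0.062], 0.77, [248.0, 287.0]), ([0.521, -0.353, 0.085], 0.72, [292.0, 278.0])]
lock_mouth [([0.665, 0.051, 0.099], 0.72, [303.0, 181.0])]
tool_block [([0.512, -0.4, 0.046], 0.67, [293.0, 306.0])]
case [([0.665, 0.054, 0.101], 0.63, [302.0, 181.0])]
drawer_handle [([0.591, 0.104, 0.076], 0.68, [275.0, 182.0])]
burr [([0.514, -0.399, 0.077], 0.47, [294.0, 295.0])]
gouge [([0.515, -0.404, 0.049], 0.62, [295.0, 306.0]), ([0.534, -0.301, 0.083], 0.42, [292.0, 263.0])]
0.9 [0.28612828 0.58365544 0.23134628] [7.09801677e-01 3.06032854e+00 1.44825145e-04]
```

View pics/top.png

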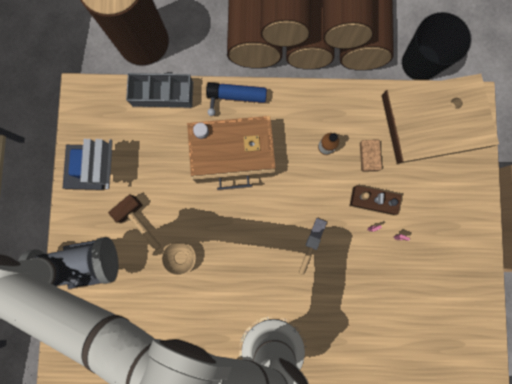

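View pics/side.png

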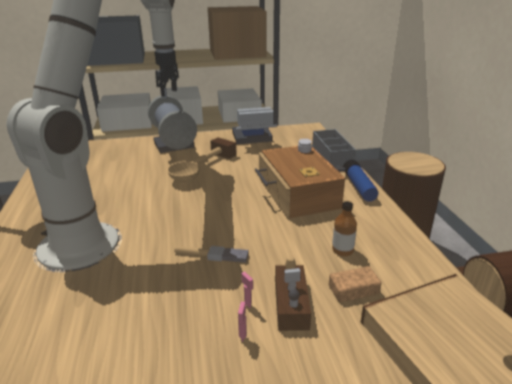

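The top view shows the case with its brass lock at about (252,143), the handle at (240,183) and the tool block at (377,200). Things that could be taken for the key: the grey key in the block (top 380,199; side 291,278), pink look-alikes (top 376,227 and 402,237), the burr (393,202) and the gouge (366,195). I choose the grey flat bow in the middle hole and will check it in a close crop.

```bash
cat > m.py <<'E'
from h import *
t,dt=grab('top');s,ds=grab('side')
c=lambda im,x,y,r:cv2.resize(im[y-r:y+r,x-r:x+r],(390,290),interpolation=cv2.INTER_CUBIC)
cv2.imwrite('pics/crop.png',np.vstack([np.hstack([c(t,378,200,28),c(s,292,285,34)]),np.hstack([c(t,252,145,28),c(s,309,171,24)])])[:,:,::-1])
Wt=world('top',dt);Ws=world('side',ds)
def rect(m,W,n):
    p=W[m][:,:2].astype(np.float32);r=cv2.minAreaRect(p*1000);b=cv2.boxPoints(r)
    print(n,len(p),np.round(r[0],1),np.round(r[1],1),round(r[2],1),'z',np.median(W[m][:,2]).round(4))
def box(W,x0,x1,y0,y1,z0,z1):return (W[...,0]>x0)&(W[...,0]<x1)&(W[...,1]>y0)&(W[...,1]<y1)&(W[...,2]>z0)&(W[...,2]<z1)
for n,W,im in(('t',Wt,t),('s',Ws,s)):
    rect(box(W,.5,.85,-.1,.35,.102,.125),W,n+'case')
    rect(box(W,.45,.6,-.45,-.22,.043,.056),W,n+'block')
    m=box(W,.49,.55,-.37,-.31,.075,.13);rect(m,W,n+'key')
    print(W[m].round(3)[:40].tolist())
    g=im.astype(int);br=box(W,.6,.75,.0,.2,.1,.125)&(g[...,0]-g[...,2]>85)&(g[...,1]>120);
    if br.sum()>4: rect(br,W,n+'brass')
    h=box(W,.54,.61,.0,.25,.06,.1)&(g.sum(-1)<240)
    if h.sum()>4: rect(h,W,n+'handle')
E
python3 m.py
```

```text
tcase 4547 [682.  155.4] [194.2 281. ] 6.3 z 0.1101
tblock 795 [ 523.1 -347. ] [160.4  71.5] 79.3 z 0.0499
tkey 53 [ 522.2 -347.1] [11.3 32.4] 87.9 z 0.0978
[[0.539, -0.343, 0.085], [0.537, -0.342, 0.099], [0.537, -0.345, 0.1], [0.537, -0.348, 0.101], [0.537, -0.352, 0.1], [0.535, -0.343, 0.084], [0.534, -0.343, 0.097], [0.533, -0.345, 0.1], [0.534, -0.349, 0.098], [0.533, -0.35, 0.104], [0.533, -0.343, 0.076], [0.532, -0.344, 0.082], [0.531, -0.343, 0.095], [0.531, -0.346, 0.096], [0.53, -0.347, 0.104], [0.531, -0.353, 0.096], [0.528, -0.342, 0.088], [0.528, -0.344, 0.093], [0.527, -0.345, 0.1], [0.527, -0.349, 0.099], [0.527, -0.351, 0.101], [0.525, -0.342, 0.09], [0.524, -0.344, 0.094], [0.523, -0.344, 0.105], [0.523, -0.348, 0.102], [0.523, -0.35, 0.103], [0.522, -0.343, 0.085], [0.521, -0.343, 0.096], [0.521, -0.346, 0.098], [0.52, -0.348, 0.1], [0.52, -0.351, 0.101], [0.519, -0.341, 0.08], [0.518, -0.342, 0.089], [0.517, -0.342, 0.098], [0.517, -0.345, 0.1], [0.517, -0.347, 0.103], [0.517, -0.353, 0.096], [0.516, -0.342, 0.077], [0.515, -0.342, 0.088], [0.514, -0.342, 0.097]]
t
[... 606 characters left out ...]
-0.346, 0.1], [0.527, -0.346, 0.1], [0.529, -0.347, 0.1], [0.532, -0.345, 0.098], [0.535, -0.344, 0.097], [0.536, -0.348, 0.1], [0.539, -0.346, 0.098], [0.507, -0.344, 0.099], [0.509, -0.346, 0.1], [0.511, -0.346, 0.1], [0.513, -0.346, 0.099], [0.516, -0.346, 0.099], [0.518, -0.347, 0.099], [0.52, -0.346, 0.098], [0.522, -0.347, 0.099], [0.524, -0.349, 0.1], [0.526, -0.349, 0.099], [0.528, -0.351, 0.101], [0.531, -0.349, 0.099], [0.534, -0.348, 0.097], [0.536, -0.349, 0.098], [0.538, -0.349, 0.097], [0.506, -0.347, 0.098], [0.509, -0.345, 0.096], [0.511, -0.346, 0.097], [0.512, -0.351, 0.1]]
sbrass 85 [704.2  76.7] [57.4 97.6] 12.2 z 0.1126
shandle 64 [567.1 145.8] [ 39.4 137.3] 5.6 z 0.0831
```

View pics/crop.png

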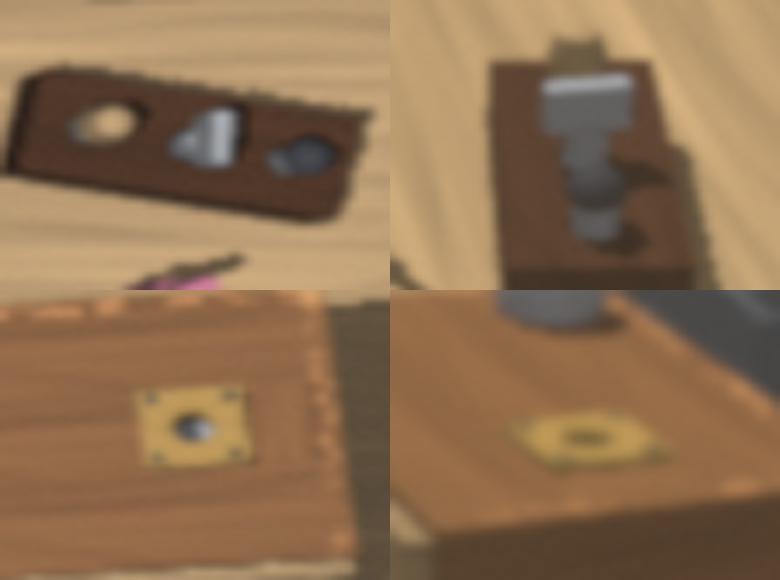

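The crops show the steel flat-bow key in the middle hole, with the burr to its right and the gouge's wooden top to its left. The lock mouth is at about (252.0,143.6) in the top view and (309.6,171.5) in the side view. Next: lock and handle positions, and the moves to the key.

```bash
cat >> h.py <<'E'
def ray(c,u,v,z):
    k=env.get_calibration(c);K=np.array(k['K']);T=np.array(k['world_from_camera'])
    d=T[:3,:3]@np.linalg.inv(K)@[u,v,1];o=T[:3,3];return o+d*(z-o[2])/d[2]
def st():
    s=env.observe();r=R.from_rotvec(s['eef_rot'])
    print('t',round(s['time'],2),'p',(s['ee_pos']*1000).round(1),'zax',r.as_matrix()[:,2].round(3),'yax deg',np.degrees(np.arctan2(*r.as_matrix()[1::-1,1])).round(2),'F',np.round(s['ft_force'],1),'M',np.round(s['torque'],2),'w',round(s['grip_width']*1000,1),'gf',round(s['grip_force'],1),'j7',np.round(s['joint_positions'][6],2))
    return s,r
def to(p,yaw=None):
    "shift in tool axes mm to world p(mm), turn deg about tool z to get y axis at yaw deg (mod 180)"
    s,r=st();d=r.inv().apply(np.array(p)-s['ee_pos']*1000);print('shift',d.round(1))
    if yaw is not None:
        y=np.degrees(np.arctan2(*r.as_matrix()[1::-1,1]));e=(yaw-y+90)%180-90;print('wz',round(-e,2))
E
python3 - <<'E'
from h import *
print(ray('top',252,143.6,.114),ray('side',309.6,171.5,.114))
# brass plate by hue within neighbourhood
for c in('top','side'):
    im,d=grab(c);W=world(c,d);h=cv2.cvtColor(im,cv2.COLOR_RGB2HSV)
    m=(abs(W[...,0]-.69)<.04)&(abs(W[...,1]-.077)<.04);
    b=m&(h[...,0]>=17)&(h[...,0]<30)&(h[...,1]>90)
    v,u=np.nonzero(b);print(c,b.sum(),u.mean(),v.mean(),ray(c,u.mean(),v.mean(),.114),cv2.minAreaRect((W[b][:,:2]*1000).astype(np.float32)))
    hd=(abs(W[...,2]-.084)<.006)&(abs(W[...,0]-.575)<.03)&(W[...,1]>.05)&(W[...,1]<.23)
    print('handle',cv2.minAreaRect((W[hd][:,:2]*1000).astype(np.float32)),W[hd].mean(0))
cr=R.from_euler('z',6,degrees=True)
print(cr.apply([0,-70,0])+[682,155,0],cr.apply([-125,0,0])+[682,155,0])
to([522.4,-347,200],85)
E
```

```text
[0.69386066 0.08447925 0.114     ] [0.69644108 0.0833529  0.114     ]
top 205 251.3658536585366 142.97073170731707 [0.69594495 0.0866342  0.114     ] ((695.8578491210938, 86.24859619140625), (50.567745208740234, 50.20833969116211), 0.8063283562660217)
handle ((566.8700561523438, 137.7165069580078), (41.501529693603516, 176.16455078125), 6.137258052825928) [0.56220749 0.13673876 0.08468207]
side 127 309.0866141732283 171.6535433070866 [0.69455171 0.08266802 0.114     ] ((696.171630859375, 86.55319213867188), (50.71129608154297, 55.90892028808594), 7.701758861541748)
handle ((567.7426147460938, 138.27381896972656), (42.377044677734375, 177.715087890625), 6.305115222930908) [0.57062626 0.13451428 0.08387659]
[689.31699243  85.38346732   0.        ] [557.68476308 141.93394209   0.        ]
t 1.1 p [286.1 583.7 231.3] zax [ 0.  0. -1.] yax deg 63.88 F [-0.4  0.8  0. ] M [-0.01  0.    0.01] w 85.3 gf 0.0 j7 -0.21
shift [-621.8 -731.6   31.3]
wz -21.12
```

>>> move_arm(commands=[-39,-46,-1,0,0,0,-39,-46,-1,0,0,0,-39,-46,-1,0,0,0,-39,-46,-1,0,0,0,-39,-46,-1,0,0,0], grip=30, grip_force=40)

```text
time: 1.72
ee_pos: [0.3604, 0.2894, 0.2366]
eef_rot: [0.71, 3.06, 0.001]
ft_force: [1.6, 0.6, -0.5]
grip_width: 0.03
grip_force: 0.0
```

>>> move_arm(commands=[-39,-46,-1,0,0,0,-39,-46,-1,0,0,0,-39,-46,-1,0,0,0,-39,-46,-1,0,0,0,-39,-46,-1,0,0,0])

```text
time: 2.35
ee_pos: [0.4343, -0.0028, 0.2419]
eef_rot: [0.709, 3.059, 0.001]
ft_force: [1.3, 0.9, -0.2]
grip_width: 0.0301
grip_force: 0.0
```

>>> move_arm(commands=[-39,-46,1,0,0,0,-39,-46,1,0,0,0,-39,-46,1,0,0,0,-39,-46,1,0,0,-10.5,-20,-20,1,0,0,-10.5])

```text
time: 2.98
ee_pos: [0.5058, -0.2616, 0.2364]
eef_rot: [0.149, 3.138, -0.003]
ft_force: [-0.6, 0.9, -1.0]
grip_width: 0.0299
grip_force: 0.0
```

```bash
python3 - <<'E'
from h import *
to([522.4,-347,150],85)
print(env.observe()['joint_positions'])
E
```

```text
t 2.98 p [ 505.8 -261.6  236.4] zax [ 0.    -0.002 -1.   ] yax deg 84.56 F [-0.6  0.9 -1. ] M [0.04 0.02 0.01] w 29.9 gf 0.0 j7 1.93
shift [-24.6 -83.3  86.6]
wz -0.44
[ 0.36405565  0.31837386  0.08029754  1.7677261  -0.02713698  1.05587409
  1.92947896]
```

>>> move_arm(commands=[-12,-42,20,0,0,0,-12.6,-41.3,26.6,0,0,-0.4,0,0,20,0,0,0,0,0,20,0,0,0,0,0,0,0,0,0])

```text
time: 3.6
ee_pos: [0.5214, -0.3418, 0.1479]
eef_rot: [-0.14, -3.135, -0.003]
ft_force: [-0.1, 0.8, 0.2]
grip_width: 0.03
grip_force: 0.0
```

```bash
python3 - <<'E'
from h import *
t,dt=grab('top');s,ds=grab('side')
c=lambda im,x,y,r:cv2.resize(im[y-r:y+r,x-r:x+r],(390,390),interpolation=cv2.INTER_CUBIC)
cv2.imwrite('pics/k1.png',np.hstack([c(t,378,200,35),c(s,292,270,45)])[:,:,::-1])
to([522.4,-347,67],85)
E
```

```text
t 3.7 p [ 523.  -342.6  150.2] zax [ 0. -0. -1.] yax deg 84.9 F [-0.3  0.1 -0. ] M [ 0.01 -0.04  0.02] w 30.0 gf 0.0 j7 2.07
shift [ 0.2 -4.5 83.2]
wz -0.1
```

View pics/k1.png

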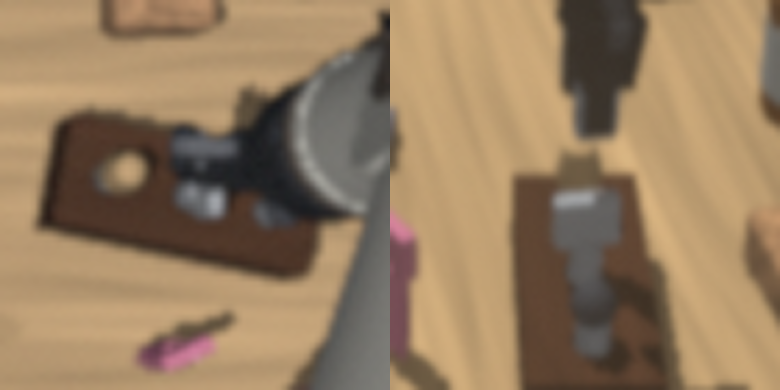

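The gripper is at about (590,120) in the side half of the crop, directly above the key's bow at (585,218). I'll go straight down.

>>> move_arm(commands=[0,-4.5,20,0,0,0,0,0,25,0,0,0,0,0,23,0,0,0,0,0,15,0,0,0,0,0,0,0,0,0])

```text
time: 4.32
ee_pos: [0.5213, -0.3466, 0.0653]
eef_rot: [-0.14, -3.136, -0.002]
ft_force: [0.5, -0.1, 0.6]
grip_width: 0.0301
grip_force: 0.0
```

>>> move_arm(commands=[0,0,0,0,0,0,0,0,0,0,0,0,0,0,0,0,0,0,0,0,0,0,0,0], grip=0, grip_force=60)

```text
time: 4.82
ee_pos: [0.5226, -0.3473, 0.0674]
eef_rot: [0.14, 3.138, -0.001]
ft_force: [-0.1, 0.0, 0.3]
grip_width: 0.0144
grip_force: 58.7
```

```bash
python3 - <<'E'
from h import *
to([522.4,-347,67],85)
E
```

```text
t 4.83 p [ 522.6 -347.3   67.4] zax [ 0.001 -0.    -1.   ] yax deg 84.88 F [-0.1  0.   0.3] M [ 0.06  0.06 -0.  ] w 14.4 gf 58.7 j7 2.08
shift [0.3 0.3 0.4]
wz -0.12
```

>>> move_arm(commands=[0,0,0,0,0,0,0,0,0,0,0,0,0,0,0,0,0,0])

```text
time: 5.2
ee_pos: [0.5227, -0.3473, 0.0673]
eef_rot: [0.14, 3.138, -0.001]
ft_force: [0.4, 0.3, 4.7]
grip_width: 0.0143
grip_force: 59.0
```

```bash
python3 - <<'E'
from h import *
st()
W=world('side',grab('side')[1])
for n in range(1):
    m=(abs(W[...,0]-.5225)<.025)&(abs(W[...,1]+.347)<.02)&(W[...,2]>.055)&(W[...,2]<.101)
    p=W[m];print(len(p));
    for z in np.arange(.055,.1,.005):
        q=p[(p[:,2]>=z)&(p[:,2]<z+.005)]
        if len(q): print(z.round(3),q[:,0].min().round(4),q[:,0].max().round(4),q[:,1].min().round(4),np.polyfit(q[:,0],q[:,1],1).round(3) if len(q)>3 else '')
E
```

```text
t 5.2 p [ 522.7 -347.3   67.3] zax [ 0.001 -0.    -1.   ] yax deg 84.88 F [0.4 0.3 4.7] M [ 0.06  0.02 -0.05] w 14.3 gf 59.0 j7 2.08
131
0.055 0.5144 0.5292 -0.3555 [-0.287 -0.204]
0.06 0.514 0.5248 -0.3587 
0.065 0.5114 0.5315 -0.3601 [-0.365 -0.168]
0.07 0.5064 0.5384 -0.3658 [-0.296 -0.204]
0.075 0.5063 0.5384 -0.3665 [-0.106 -0.302]
0.08 0.506 0.5379 -0.3667 [-0.255 -0.227]
0.085 0.5062 0.5326 -0.3666 [-0.711  0.009]
0.09 0.5061 0.5327 -0.3663 [-0.698  0.003]
0.095 0.5054 0.5286 -0.3669 [-0.901  0.109]
```

```bash
python3 - <<'E'
from h import *
t,dt=grab('top');s,ds=grab('side')
c=lambda im,x,y,r:cv2.resize(im[y-r:y+r,x-r:x+r],(390,390),interpolation=cv2.INTER_CUBIC)
cv2.imwrite('pics/k2.png',np.hstack([c(t,378,200,30),c(s,292,275,30)])[:,:,::-1])
E
```

```text
(no output)
```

View pics/k2.png

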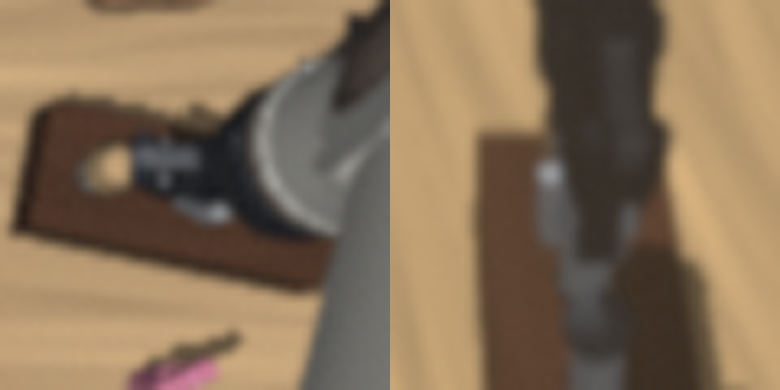

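>>> move_arm(commands=[0,0,0,0,0,0,0,0,0,0,0,5,0,0,0,0,0,5], grip=26)

```text
time: 5.72
ee_pos: [0.5215, -0.3468, 0.066]
eef_rot: [-0.418, -3.112, -0.001]
ft_force: [0.6, 0.2, -0.5]
grip_width: 0.026
grip_force: 0.0
```

>>> move_arm(commands=[0,0,0,0,0,0,0,0,0,0,0,0,0,0,0,0,0,0,0,0,0,0,0,0], grip=0)

```text
time: 6.22
ee_pos: [0.522, -0.347, 0.0665]
eef_rot: [-0.413, -3.114, -0.0]
ft_force: [0.4, 0.7, -1.6]
grip_width: 0.0144
grip_force: 58.5
```

```bash
python3 - <<'E'
from h import *
st()
E
```

```text
t 6.22 p [ 522.  -347.    66.5] zax [-0.  0. -1.] yax deg 74.9 F [ 0.4  0.7 -1.6] M [-0.04  0.05 -0.07] w 14.4 gf 58.5 j7 1.94
```

>>> move_arm(commands=[0,0,-10,0,0,0,0,0,-20,0,0,0,0,0,-25,0,0,0,0,0,-40,0,0,0,0,0,-50,0,0,0])

```text
time: 6.85
ee_pos: [0.5218, -0.3469, 0.2139]
eef_rot: [-0.413, -3.114, -0.0]
ft_force: [0.8, -0.9, -0.7]
grip_width: 0.0143
grip_force: 58.6
```

```bash
python3 - <<'E'
from h import *
st()
s,ds=grab('side');t,_=grab('top')
W=world('side',ds)
u,v=proj('side',[.522,-.347,.17]).astype(int)
c=lambda im,x,y,r:cv2.resize(im[y-r:y+r,x-r:x+r],(390,390),interpolation=cv2.INTER_CUBIC)
cv2.imwrite('pics/k3.png',c(s,u,v,45)[:,:,::-1])
z0=env.observe()['ee_pos'][2]-.0565
m=(abs(W[...,0]-.522)<.03)&(abs(W[...,1]+.347)<.03)&(W[...,2]>z0-.01)&(W[...,2]<z0+.1)
p=W[m]
for z in np.arange(z0-.01,z0+.095,.005):
    q=p[(p[:,2]>=z)&(p[:,2]<z+.005)]
    if len(q): print((z-z0).round(3),len(q),q[:,0].min().round(4),q[:,0].max().round(4),np.median(q[:,1]).round(4))
to([695,84.5,190],None)
E
```

```text
t 6.85 p [ 521.8 -346.9  213.9] zax [-0.  0. -1.] yax deg 74.88 F [ 0.8 -0.9 -0.7] M [ 0.03 -0.09 -0.07] w 14.3 gf 58.6 j7 1.91
-0.01 4 0.5157 0.5269 -0.3477
-0.005 8 0.5156 0.5289 -0.3485
0.0 8 0.5138 0.5301 -0.3518
0.005 17 0.515 0.53 -0.3527
0.01 15 0.515 0.5304 -0.3534
0.015 14 0.5145 0.529 -0.3528
0.02 17 0.5144 0.5291 -0.3529
0.025 14 0.5147 0.5289 -0.3532
0.03 18 0.5146 0.5284 -0.3529
0.035 16 0.5141 0.5285 -0.3528
0.04 11 0.5145 0.5281 -0.3533
0.045 5 0.5117 0.5258 -0.3582
0.05 15 0.5063 0.5365 -0.3586
0.055 31 0.5065 0.5388 -0.3568
0.06 35 0.506 0.5388 -0.362
0.065 30 0.5061 0.5384 -0.3601
0.07 39 0.5055 0.5376 -0.3601
0.075 32 0.5057 0.5377 -0.3625
0.08 22 0.5059 0.5402 -0.3633
0.09 2 0.5056 0.5059 -0.3589
t 6.95 p [ 526.  -349.9  220.4] zax [ 0.012 -0.007 -1.   ] yax deg 74.86 F [ 0.5 -1.3  0.1] M [-0.07 -0.05 -0.  ] w 14.2 gf 58.6 j7 1.91
shift [-49.3 463.6  29.4]
```

View pics/k3.png

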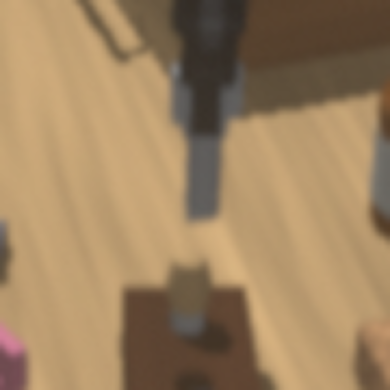

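>>> move_arm(commands=[-6,58,0,0,0,0,-6,58,0,0,0,0,-6,58,0,0,0,0,-6,58,0,0,0,0,-6,58,0,0,0,0])

```text
time: 7.58
ee_pos: [0.6275, -0.0734, 0.2131]
eef_rot: [0.413, 3.113, -0.0]
ft_force: [1.6, -0.9, -0.5]
grip_width: 0.0144
grip_force: 58.6
```

>>> move_arm(commands=[-6,58,0,0,0,0,-6,58,0,0,0,0,-6,50,5,0,0,0,0,0,0,0,0,0,0,0,0,0,0,0])

```text
time: 8.2
ee_pos: [0.6874, 0.0801, 0.2072]
eef_rot: [0.413, 3.114, -0.001]
ft_force: [0.1, -1.4, -1.4]
grip_width: 0.0144
grip_force: 58.7
```

```bash
python3 - <<'E'
from h import *
st();to([695,84.5,180],80)
E
```

```text
t 8.2 p [687.4  80.1 207.2] zax [ 0.    -0.001 -1.   ] yax deg 74.9 F [ 0.1 -1.4 -1.4] M [-0.06 -0.05 -0.06] w 14.4 gf 58.7 j7 1.17
t 8.2 p [687.4  80.1 207.2] zax [ 0.    -0.001 -1.   ] yax deg 74.9 F [ 0.1 -1.4 -1.4] M [-0.06 -0.05 -0.06] w 14.4 gf 58.7 j7 1.17
shift [-6.2  6.2 27.2]
wz -5.1
```

>>> move_arm(commands=[-6.2,6.2,15,0,0,-5,0,0,10,0,0,0,0,0,0,0,0,0,0,0,0,0,0,0])

```text
time: 8.7
ee_pos: [0.6951, 0.0841, 0.1823]
eef_rot: [0.28, 3.129, -0.0]
ft_force: [1.1, -0.1, -0.8]
grip_width: 0.0143
grip_force: 58.7
```

```bash
cat > lk.py <<'E'
from h import *
import sys
st()
s0=env.observe();p=s0['ee_pos']
out=[]
for c in('top','side'):
    im,d=grab(c);W=world(c,d)
    u,v=proj(c,[.695,.0845,.13]).astype(int);r=26
    cr=cv2.resize(im[v-r:v+r,u-r:u+r],(390,390),interpolation=cv2.INTER_CUBIC);out.append(cr);print(c,u-r,v-r,'scale',7.5)
    z0=p[2]-.0565
    for z in np.arange(z0-.01,z0+.05,.005):
        m=(abs(W[...,0]-p[0])<.03)&(abs(W[...,1]-p[1])<.03)&(W[...,2]>=z)&(W[...,2]<z+.005)&(W[...,2]>.118)
        q=W[m]
        if len(q)>2: print((z-z0).round(3),len(q),q[:,0].min().round(4),q[:,0].max().round(4),q[:,1].min().round(4),np.median(q[:,1]).round(4))
    print('bottom px',proj(c,[p[0],p[1],z0]).round(1),'mouth px',proj(c,[.695,.0845,.114]).round(1))
cv2.imwrite('pics/'+sys.argv[1],np.hstack(out)[:,:,::-1])
E
python3 lk.py l1.png
```

```text
t 8.7 p [695.1  84.1 182.3] zax [ 0. -0. -1.] yax deg 79.77 F [ 1.1 -0.1 -0.8] M [ 0.    0.02 -0.02] w 14.3 gf 58.7 j7 1.24
top 225 116 scale 7.5
bottom px [252.1 142.4] mouth px [252.  143.3]
side 283 140 scale 7.5
-0.005 3 0.698 0.7041 0.0847 0.0856
0.0 7 0.6879 0.7024 0.0804 0.0851
0.005 3 0.69 0.6956 0.08 0.0821
0.01 11 0.6874 0.7023 0.0744 0.0781
0.015 5 0.6875 0.6986 0.0757 0.0785
0.02 9 0.6876 0.7001 0.074 0.0768
0.025 7 0.6885 0.7007 0.0756 0.0792
0.03 10 0.69 0.7047 0.0756 0.0784
0.035 7 0.6875 0.7054 0.0751 0.0796
0.04 10 0.6884 0.7039 0.0756 0.0787
0.045 8 0.6885 0.7028 0.0735 0.0792
bottom px [309.3 168.1] mouth px [309.  171.4]
```

View pics/l1.png

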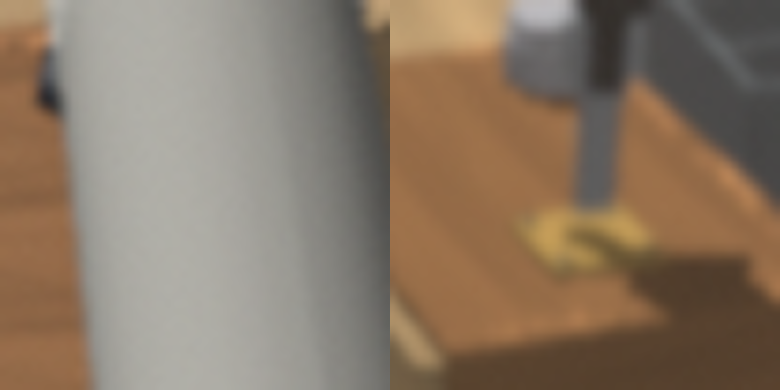

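>>> move_arm(commands=[0,0,8,0,0,0,0,0,5,0,0,0,0,0,3,0,0,0,0,0,0,0,0,0])

```text
time: 9.3
ee_pos: [0.6948, 0.085, 0.1652]
eef_rot: [-0.277, -3.128, 0.0]
ft_force: [-0.4, 0.3, -1.4]
grip_width: 0.0145
grip_force: 58.7
```

>>> move_arm(commands=[0,0,2,0,0,0,0,0,2,0,0,0,0,0,0,0,0,0])

```text
time: 9.68
ee_pos: [0.695, 0.0849, 0.1616]
eef_rot: [-0.277, -3.129, 0.0]
ft_force: [0.5, -0.9, -0.4]
grip_width: 0.0143
grip_force: 58.7
```

```bash
python3 -c "
from h import *
st()"
```

```text
t 9.68 p [695.   84.9 161.6] zax [-0.  0. -1.] yax deg 79.88 F [ 0.5 -0.9 -0.4] M [-0.03 -0.04  0.05] w 14.3 gf 58.7 j7 1.24
```

>>> move_arm(commands=[0,0,1,0,0,0,0,0,1,0,0,0,0,0,0,0,0,0])

```text
time: 10.05
ee_pos: [0.6957, 0.0851, 0.161]
eef_rot: [0.277, 3.128, 0.001]
ft_force: [-1.8, -0.3, 4.8]
grip_width: 0.0141
grip_force: 59.1
```

>>> move_arm(commands=[0,0,1,0,0,0,0,0,1,0,0,0,0,0,0,0,0,0])

```text
time: 10.42
ee_pos: [0.6967, 0.0852, 0.1606]
eef_rot: [0.277, 3.125, 0.002]
ft_force: [-1.6, -0.6, 10.0]
grip_width: 0.0141
grip_force: 59.6
```

```bash
python3 -c "
from h import *
for i in range(3): st();grab('side')"
```

```text
t 10.43 p [696.7  85.2 160.6] zax [ 0.004  0.001 -1.   ] yax deg 79.88 F [-1.6 -0.6 10. ] M [-0.19  0.53 -0.04] w 14.1 gf 59.6 j7 1.24
t 10.47 p [696.7  85.2 160.6] zax [ 0.004  0.001 -1.   ] yax deg 79.88 F [-1.6 -0.2 10.3] M [-0.11  0.51 -0.06] w 14.5 gf 59.6 j7 1.24
t 10.53 p [696.7  85.2 160.6] zax [ 0.004  0.001 -1.   ] yax deg 79.88 F [-2.1 -0.6 10.6] M [-0.1   0.48 -0.02] w 14.5 gf 59.6 j7 1.24
```

>>> move_arm(commands=[1,0,0,0,0,0,0,0,0,0,0,0])

```text
time: 10.82
ee_pos: [0.696, 0.0853, 0.1606]
eef_rot: [0.277, 3.125, 0.002]
ft_force: [-1.2, -0.5, 9.2]
grip_width: 0.0142
grip_force: 59.3
```

>>> move_arm(commands=[1,0,0,0,0,0,0,0,0,0,0,0])

```text
time: 11.08
ee_pos: [0.6951, 0.0855, 0.1606]
eef_rot: [0.277, 3.124, 0.002]
ft_force: [-0.4, -0.3, 9.9]
grip_width: 0.0143
grip_force: 59.1
```

```bash
python3 -c "
from h import *
st()"
```

```text
t 11.07 p [695.1  85.5 160.6] zax [ 0.005  0.001 -1.   ] yax deg 79.88 F [-0.4 -0.3  9.9] M [-0.14  0.23 -0.05] w 14.3 gf 59.1 j7 1.24
```

>>> move_arm(commands=[-1.6,0.6,0,0,0,0,-0.9,0.6,0,0,0,0,0,0,0,0,0,0])

```text
time: 11.45
ee_pos: [0.6962, 0.0862, 0.1584]
eef_rot: [0.277, 3.128, 0.001]
ft_force: [0.0, -0.1, -1.1]
grip_width: 0.0145
grip_force: 58.8
```

>>> move_arm(commands=[-0.9,0.6,0,0,0,0,0,0,0,0,0,0])

```text
time: 11.7
ee_pos: [0.6964, 0.0866, 0.157]
eef_rot: [-0.277, -3.128, 0.0]
ft_force: [-1.0, 1.2, -1.6]
grip_width: 0.0145
grip_force: 58.8
```

```bash
python3 -c "
from h import *
st()"
```

```text
t 11.7 p [696.4  86.6 157. ] zax [-0.001  0.    -1.   ] yax deg 79.89 F [-1.   1.2 -1.6] M [ 0.06  0.15 -0.03] w 14.5 gf 58.8 j7 1.24
```

The shank has dropped into the bore. Next I go down to the plug face.

>>> move_arm(commands=[0.4,0,2,0,0,0,0,0,2,0,0,0,0,0,2,0,0,0,0,0,0,0,0,0])

```text
time: 12.2
ee_pos: [0.6962, 0.0865, 0.1513]
eef_rot: [-0.277, -3.129, 0.0]
ft_force: [-1.5, 0.9, -0.7]
grip_width: 0.0144
grip_force: 58.8
```

>>> move_arm(commands=[0,0,2,0,0,0,0,0,1,0,0,0,0,0,0,0,0,0])

```text
time: 12.58
ee_pos: [0.6964, 0.0866, 0.1489]
eef_rot: [-0.277, -3.129, -0.0]
ft_force: [-1.6, 0.5, 0.3]
grip_width: 0.0144
grip_force: 59.1
```

```bash
python3 -c "
from h import *
st()"
```

```text
t 12.57 p [696.4  86.6 148.9] zax [-0.  0. -1.] yax deg 79.88 F [-1.6  0.5  0.3] M [0.14 0.41 0.02] w 14.4 gf 59.1 j7 1.24
```

>>> move_arm(commands=[0,0,1,0,0,0,0,0,1.5,0,0,0,0,0,0,0,0,0])

```text
time: 12.95
ee_pos: [0.6964, 0.0867, 0.1463]
eef_rot: [0.277, 3.129, 0.0]
ft_force: [-2.4, 0.5, 1.4]
grip_width: 0.0142
grip_force: 59.5
```

>>> move_arm(commands=[0,0,0,0,0,-5,0,0,0,0,0,-5,0,0,0,0,0,-3])

```text
time: 13.32
ee_pos: [0.6962, 0.0865, 0.1456]
eef_rot: [0.082, -3.14, -0.0]
ft_force: [-1.1, 0.7, -1.3]
grip_width: 0.0144
grip_force: 59.1
```

```bash
python3 -c "
from h import *
st()"
```

```text
t 13.32 p [696.2  86.5 145.6] zax [-0.001  0.    -1.   ] yax deg 92.99 F [-1.1  0.7 -1.3] M [0.19 0.27 0.  ] w 14.4 gf 59.1 j7 1.44
```

>>> move_arm(commands=[0,0,1,0,0,0,0,0,1,0,0,0,0,0,0,0,0,0])

```text
time: 13.7
ee_pos: [0.6963, 0.0866, 0.1439]
eef_rot: [0.078, -3.14, 0.0]
ft_force: [-1.1, 1.8, -2.3]
grip_width: 0.0144
grip_force: 59.2
```

```bash
python3 -c "
from h import *
st()"
```

```text
t 13.7 p [696.3  86.6 143.9] zax [-0. -0. -1.] yax deg 92.85 F [-1.1  1.8 -2.3] M [ 0.21  0.27 -0.03] w 14.4 gf 59.2 j7 1.44
```

>>> move_arm(commands=[0,0,1,0,0,0,0,0,1,0,0,0,0,0,1,0,0,0,0,0,0,0,0,0])

```text
time: 14.2
ee_pos: [0.6962, 0.0866, 0.141]
eef_rot: [0.079, -3.14, -0.0]
ft_force: [-2.3, 1.1, -0.5]
grip_width: 0.0148
grip_force: 59.3
```

>>> move_arm(commands=[0,0,1,0,0,0,0,0,1,0,0,0,0,0,0,0,0,0])

```text
time: 14.58
ee_pos: [0.6965, 0.0866, 0.1403]
eef_rot: [-0.079, 3.14, 0.0]
ft_force: [-4.9, 0.5, 4.9]
grip_width: 0.0145
grip_force: 60.0
```

```bash
python3 -c "
from h import *
st()"
```

```text
t 14.57 p [696.5  86.6 140.3] zax [ 0.  0. -1.] yax deg 92.88 F [-4.9  0.5  4.9] M [0.08 1.07 0.01] w 14.5 gf 60.0 j7 1.44
```

Contact came at TCP z of 140.3, which is the key home with its shoulder on the plug. I'll ease the side load and turn clockwise.

>>> move_arm(commands=[1,0,-0.5,0,0,0,0,0,0,0,0,6,0,0,0,0,0,6,0,0,0,0,0,0])

```text
time: 15.08
ee_pos: [0.6961, 0.0867, 0.1403]
eef_rot: [0.248, 3.13, 0.0]
ft_force: [-0.9, 0.1, 3.0]
grip_width: 0.0146
grip_force: 59.6
```

```bash
python3 -c "
from h import *
st()"
```

```text
t 15.07 p [696.1  86.7 140.3] zax [ 0.002  0.    -1.   ] yax deg 80.94 F [-0.9  0.1  3. ] M [ 0.28  0.34 -0.07] w 14.6 gf 59.6 j7 1.26
```

>>> move_arm(commands=[0,0,0,0,0,8,0,0,0,0,0,8,0,0,0,0,0,8,0,0,0,0,0,0])

```text
time: 15.58
ee_pos: [0.696, 0.0865, 0.1402]
eef_rot: [0.89, 3.011, 0.0]
ft_force: [-1.1, 0.7, 3.4]
grip_width: 0.0145
grip_force: 59.6
```

```bash
python3 -c "
from h import *
st()"
```

```text
t 15.57 p [696.   86.5 140.2] zax [ 0.001 -0.    -1.   ] yax deg 57.06 F [-1.1  0.7  3.4] M [ 0.14  0.27 -0.06] w 14.5 gf 59.6 j7 0.89
```

>>> move_arm(commands=[0,0,0,0,0,4,0,0,0,0,0,4,0,0,0,0,0,0])

```text
time: 15.95
ee_pos: [0.6959, 0.0865, 0.1402]
eef_rot: [1.097, 2.943, 0.001]
ft_force: [-0.4, 0.6, 4.8]
grip_width: 0.0145
grip_force: 59.7
```

```bash
python3 - <<'E'
from h import *
st()
s,d=grab('side');
u,v=proj('side',[.695,.0845,.13]).astype(int);r=30
cv2.imwrite('pics/l2.png',cv2.resize(s[v-r:v+r,u-r:u+r],(500,500),interpolation=cv2.INTER_CUBIC)[:,:,::-1]);print(u,v)
for z in(.174,.144,.114):print(z,proj('side',[.696,.0866,z]))
E
```

```text
t 15.95 p [695.9  86.5 140.2] zax [ 0.001  0.    -1.   ] yax deg 49.11 F [-0.4  0.6  4.8] M [0.17 0.31 0.04] w 14.5 gf 59.7 j7 0.77
309 166
0.174 [310.14161713 153.56528697]
0.144 [309.64291466 162.40930658]
0.114 [309.15521349 171.05822844]
```

View pics/l2.png

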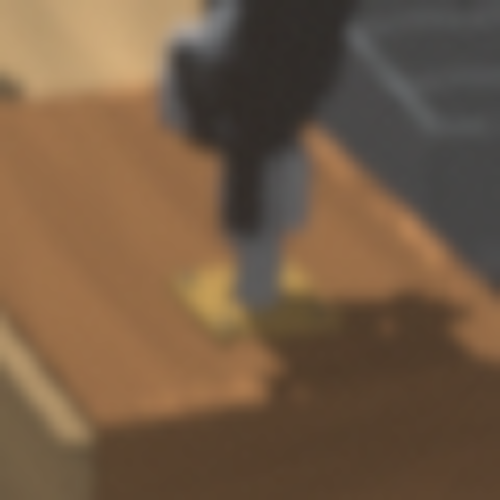

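The bow's lower edge sits about 30 mm above the brass (crop 285,225), so the key is home. I'll release it and go to the handle.

>>> move_arm(commands=[0,0,-0.8,0,0,0,0,0,0,0,0,0])

```text
time: 16.25
ee_pos: [0.6957, 0.0866, 0.1404]
eef_rot: [1.101, 2.942, 0.001]
ft_force: [-0.0, 1.6, 1.6]
grip_width: 0.0144
grip_force: 59.4
```

>>> move_arm(commands=[0,0,0,0,0,0,0,0,0,0,0,0,0,0,0,0,0,0], grip=40)

```text
time: 16.62
ee_pos: [0.6952, 0.0862, 0.1403]
eef_rot: [-1.103, -2.941, 0.001]
ft_force: [0.4, -0.0, 0.1]
grip_width: 0.0401
grip_force: 0.0
```

>>> move_arm(commands=[0,0,-15,0,0,0,0,0,-25,0,0,0,0,0,-30,0,0,0,0,0,0,0,0,0])

```text
time: 17.12
ee_pos: [0.6979, 0.0867, 0.2153]
eef_rot: [1.101, 2.935, 0.006]
ft_force: [0.0, 0.0, -0.2]
grip_width: 0.04
grip_force: 0.0
```

```bash
python3 - <<'E'
from h import *
st()
im,d=grab('top')
for c in('top','side'):
    im,d=grab(c);W=world(c,d)
    m=(abs(W[...,0]-.696)<.03)&(abs(W[...,1]-.0866)<.03)&(W[...,2]>.125)&(W[...,2]<.185)
    p=W[m]; print(c,len(p), p[:,2].max() if len(p) else '',np.percentile(p[:,2],[90,97]) if len(p) else '')
    print(cv2.minAreaRect((p[p[:,2]>.15][:,:2]*1000).astype(np.float32)) if len(p)>5 else '')
    h=(abs(W[...,0]-.562)<.035)&(W[...,1]>.06)&(W[...,1]<.21)&(W[...,2]>.077)&(W[...,2]<.093)
    q=W[h];print('handle',len(q),cv2.minAreaRect((q[:,:2]*1000).astype(np.float32)),np.median(q,0))
    for y in np.arange(.07,.21,.015):
        k=q[abs(q[:,1]-y)<.0075];
        if len(k): print(y.round(3),len(k),k[:,0].min().round(4),np.median(k[:,0]).round(4),k[:,0].max().round(4),k[:,2].max().round(4))
E
```

```text
t 17.12 p [697.9  86.7 215.3] zax [ 0.007  0.001 -1.   ] yax deg 48.88 F [ 0.   0.  -0.2] M [-0.02 -0.01  0.03] w 40.0 gf 0.0 j7 0.76
top 0  

handle 80 ((562.3729248046875, 178.5352020263672), (41.352909088134766, 50.6551399230957), 7.051385402679443) [0.55049462 0.18545581 0.08649578]
0.145 2 0.5473 0.5488 0.5504 0.0896
0.16 19 0.5435 0.5504 0.5855 0.0907
0.175 15 0.5434 0.5466 0.5505 0.0928
0.19 39 0.5403 0.5607 0.5817 0.0915
0.205 5 0.5432 0.5794 0.5798 0.0908
side 141 0.17511513662054334 [0.17135075 0.17339312]
((694.8567504882812, 84.19132232666016), (15.687883377075195, 33.18757629394531), 64.5459213256836)
handle 176 ((568.669921875, 130.87933349609375), (43.38915252685547, 145.108154296875), 6.483030796051025) [0.57114983 0.13415832 0.08431674]
0.07 6 0.5947 0.596 0.5968 0.0911
0.085 26 0.5517 0.5649 0.5948 0.0929
0.1 29 0.5507 0.5755 0.5929 0.0903
0.115 15 0.5484 0.5564 0.5913 0.0899
0.13 13 0.5485 0.5874 0.5914 0.0916
0.145 17 0.5447 0.5543 0.5885 0.092
0.16 17 0.5442 0.5843 0.5862 0.0916
0.175 13 0.5435 0.5495 0.5852 0.0925
0.19 32 0.5417 0.5661 0.5827 0.0907
0.205 5 0.544 0.5794 0.5824 0.0915
```

The key's top measures z of 0.174, so the key is fully home. Next: turn the gripper and go over the handle, which is at about (0.5515, 0.1415).

>>> move_arm(commands=[0,0,0,0,0,10.6,0,0,0,0,0,10.6,0,0,0,0,0,10.6,0,0,0,0,0,10.6,0,0,0,0,0,0], grip=26)

```text
time: 17.9
ee_pos: [0.6946, 0.0866, 0.2092]
eef_rot: [-2.089, -2.345, 0.003]
ft_force: [-0.9, 0.4, -0.4]
grip_width: 0.026
grip_force: 0.0
```

```bash
python3 - <<'E'
from h import *
to([551.5,141.5,150],6.2)
E
```

```text
t 17.9 p [694.6  86.6 209.2] zax [-0.002 -0.001 -1.   ] yax deg 6.59 F [-0.9  0.4 -0.4] M [-0.    0.02  0.02] w 26.0 gf 0.0 j7 0.09
shift [  71.  -135.8   59.5]
wz 0.39
```

>>> move_arm(commands=[24,-45,0,0,0,0.4,24,-45,0,0,0,0,24,-45,20,0,0,0,0,0,25,0,0,0,0,0,0,0,0,0])

```text
time: 18.52
ee_pos: [0.5514, 0.1434, 0.1639]
eef_rot: [-2.094, -2.339, 0.006]
ft_force: [-0.0, 0.2, 0.3]
grip_width: 0.0261
grip_force: 0.0
```

>>> move_arm(commands=[0,0,15,0,0,0,0,0,15,0,0,0,0,0,0,0,0,0,0,0,0,0,0,0])

```text
time: 19.02
ee_pos: [0.5537, 0.1432, 0.1355]
eef_rot: [2.101, 2.336, -0.0]
ft_force: [0.8, -0.7, -0.7]
grip_width: 0.0257
grip_force: 0.0
```

```bash
python3 - <<'E'
from h import *
to([551.5,141.5,65],6.2)
out=[]
for c in('top','side'):
    im,d=grab(c)
    u,v=proj(c,[.555,.14,.09]).astype(int);r=26
    out.append(cv2.resize(im[v-r:v+r,u-r:u+r],(390,390),interpolation=cv2.INTER_CUBIC))
    print(u,v)
cv2.imwrite('pics/d1.png',np.hstack(out)[:,:,::-1])
E
```

```text
t 19.02 p [553.7 143.2 135.5] zax [ 0. -0. -1.] yax deg 6.06 F [ 0.8 -0.7 -0.7] M [ 0.01 -0.01 -0.01] w 25.7 gf 0.0 j7 -0.05
shift [-1.5 -2.4 70.5]
wz -0.14
234 185
261 174
```

View pics/d1.png

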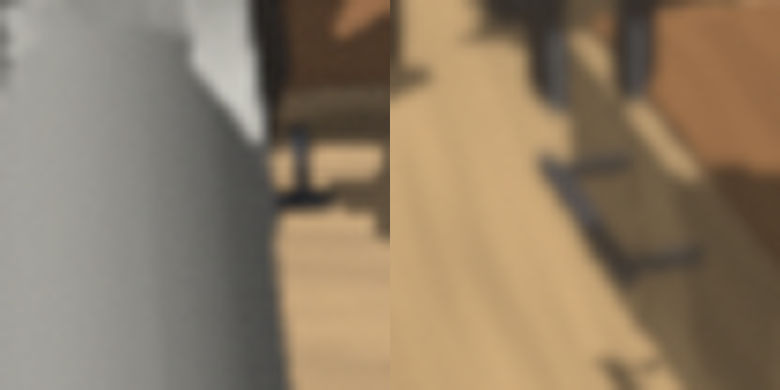

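```bash
python3 - <<'E'
from h import *
a=ray('side',256.1,169,.085);b=ray('side',267.3,184.7,.085);print(a,b,(a+b)/2)
E
```

```text
[0.54693786 0.19346081 0.085     ] [0.55989754 0.07879041 0.085     ] [0.5534177  0.13612561 0.085     ]
```

>>> move_arm(commands=[-1,-1,15,0,0,0,0,0,15,0,0,0,0,0,10,0,0,0,0,0,0,0,0,0])

```text
time: 19.62
ee_pos: [0.5515, 0.1421, 0.0941]
eef_rot: [-2.1, -2.335, 0.004]
ft_force: [0.2, 0.6, 0.3]
grip_width: 0.0261
grip_force: 0.0
```

>>> move_arm(commands=[0,0,10,0,0,0,0,0,10,0,0,0,0,0,10,0,0,0,0,0,0,0,0,0])

```text
time: 20.12
ee_pos: [0.5517, 0.1421, 0.0644]
eef_rot: [-2.1, -2.335, 0.003]
ft_force: [-0.3, -0.9, 0.3]
grip_width: 0.0261
grip_force: 0.0
```

>>> move_arm(commands=[0,0,0,0,0,0,0,0,0,0,0,0,0,0,0,0,0,0,0,0,0,0,0,0], grip=0, grip_force=40)

```text
time: 20.62
ee_pos: [0.5515, 0.1422, 0.0655]
eef_rot: [-2.1, -2.335, 0.002]
ft_force: [-6.0, -1.2, 3.0]
grip_width: 0.0094
grip_force: 39.3
```

Handle gripped. I'll pull gently and check the force.

>>> move_arm(commands=[0,-3,0,0,0,0,0,-4,0,0,0,0,0,0,0,0,0,0])

```text
time: 21.0
ee_pos: [0.5488, 0.1419, 0.0657]
eef_rot: [2.097, 2.332, 0.008]
ft_force: [7.8, 0.6, -12.7]
grip_width: 0.0093
grip_force: 39.2
```

>>> move_arm(commands=[0,-2,0,0,0,0,0,0,0,0,0,0,0,0,0,0,0,0])

```text
time: 21.38
ee_pos: [0.5444, 0.1414, 0.0656]
eef_rot: [2.1, 2.335, 0.002]
ft_force: [2.7, -0.1, -5.9]
grip_width: 0.0091
grip_force: 40.0
```

```bash
python3 - <<'E'
from h import *
st()
im,d=grab('side');W=world('side',d)
m=(abs(W[...,0]-.696)<.03)&(abs(W[...,1]-.0866)<.03)&(W[...,2]>.15)&(W[...,2]<.185)
p=W[m];print(len(p),cv2.minAreaRect((p[:,:2]*1000).astype(np.float32)))
# face normal: far (hidden side) ; fit visible front face of bow
k=p[p[:,2]<.17];
for x in np.arange(.676,.716,.004):
    q=p[abs(p[:,0]-x)<.002]
    if len(q):print(x.round(3),len(q),np.median(q[:,1]).round(4),q[:,1].min().round(4),q[:,1].max().round(4))
u,v=proj('side',[.696,.0866,.16]).astype(int);r=14
cv2.imwrite('pics/k5.png',cv2.resize(im[v-r:v+r,u-r:u+r],(400,400),interpolation=cv2.INTER_CUBIC)[:,:,::-1])
E
```

```text
t 21.38 p [544.4 141.4  65.6] zax [ 0.002  0.    -1.   ] yax deg 6.08 F [ 2.7 -0.1 -5.9] M [ 0.02 -0.66  0.03] w 9.1 gf 40.0 j7 -0.02
86 ((695.5783081054688, 83.43930053710938), (16.761430740356445, 33.50517272949219), 44.84597396850586)
0.68 5 0.0905 0.0902 0.0936
0.684 10 0.0906 0.0853 0.0961
0.688 13 0.0861 0.0796 0.0909
0.692 9 0.0861 0.0836 0.1005
0.696 14 0.0825 0.0792 0.0862
0.7 10 0.0803 0.0768 0.0861
0.704 13 0.077 0.0735 0.0837
0.708 12 0.0783 0.0723 0.0834
```

It has moved 7 mm at 2.7 N, so the bolt is drawn. I keep pulling.

>>> move_arm(commands=[0,-5,0,0,0,0,0,-6,0,0,0,0,0,-6,0,0,0,0,0,-6,0,0,0,0,0,-6,0,0,0,0])

```text
time: 22.05
ee_pos: [0.5141, 0.1381, 0.0656]
eef_rot: [-2.1, -2.336, 0.001]
ft_force: [2.6, 0.0, -6.1]
grip_width: 0.0094
grip_force: 40.1
```

>>> move_arm(commands=[0,-6,0,0,0,0,0,-6,0,0,0,0,0,-6,0,0,0,0,0,-6,0,0,0,0,0,-6,0,0,0,0])

```text
time: 22.68
ee_pos: [0.4845, 0.1349, 0.0656]
eef_rot: [2.101, 2.336, -0.0]
ft_force: [2.1, -2.7, -6.0]
grip_width: 0.0093
grip_force: 40.1
```

>>> move_arm(commands=[0,-6,0,0,0,0,0,-6,0,0,0,0,0,-6,0,0,0,0,0,-4,0,0,0,0,0,0,0,0,0,0])

```text
time: 23.3
ee_pos: [0.462, 0.1324, 0.0655]
eef_rot: [-2.1, -2.335, 0.002]
ft_force: [-0.7, -5.0, -2.6]
grip_width: 0.0098
grip_force: 40.4
```

>>> move_arm(commands=[0,0,0,0,0,0,0,0,0,0,0,0,0,0,0,0,0,0], grip=27)

```text
time: 23.68
ee_pos: [0.4633, 0.1337, 0.0659]
eef_rot: [-2.099, -2.337, -0.002]
ft_force: [0.6, -1.2, -0.6]
grip_width: 0.0268
grip_force: 0.0
```

>>> move_arm(commands=[0,0,-15,0,0,0,0,0,-25,0,0,0,0,0,-40,0,0,0,0,0,-50,0,0,0,0,0,0,0,0,0])

```text
time: 24.3
ee_pos: [0.4662, 0.1339, 0.2005]
eef_rot: [2.098, 2.333, 0.014]
ft_force: [0.4, 0.1, 0.2]
grip_width: 0.027
grip_force: 0.0
```

```bash
python3 - <<'E'
from h import *
st()
im,d=grab('side','fin.png');W=world('side',d)
m=(abs(W[...,0]-.696)<.03)&(abs(W[...,1]-.0866)<.03)&(W[...,2]>.15)&(W[...,2]<.185)
p=W[m];print(len(p),p[:,2].max(),cv2.minAreaRect((p[:,:2]*1000).astype(np.float32)))
h=(W[...,0]>.43)&(W[...,0]<.49)&(W[...,1]>.06)&(W[...,1]<.2)&(W[...,2]>.07)&(W[...,2]<.095)
print('handle',h.sum(),np.median(W[h],0))
E
```

```text
t 24.3 p [466.2 133.9 200.5] zax [ 0.008  0.004 -1.   ] yax deg 6.06 F [0.4 0.1 0.2] M [ 0.03 -0.02 -0.  ] w 27.0 gf 0.0 j7 -0.15
86 0.1742827121113768 ((694.467041015625, 83.0229263305664), (13.790434837341309, 32.540802001953125), 56.29386901855469)
handle 105 [0.46486268 0.12857737 0.08392627]
```

View pics/fin.png

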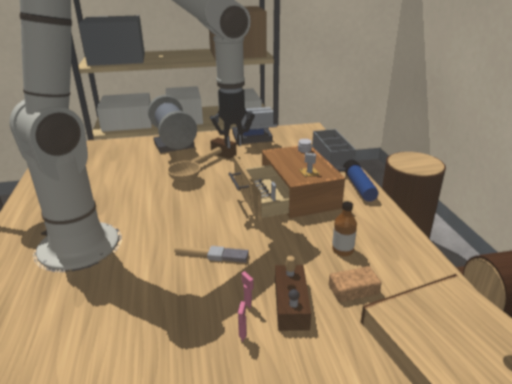

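The picture shows the drawer open at about (268,192), the key upright in the lock at (310,162) and the gripper clear at (232,115). I'm handing the job in.

```bash
python3 -c "
from rig import env
print(env.close_job())"
```

```text
the job is handed in; nothing more can be done
None
```

The job is handed in: the key is fully home in the lock and turned clockwise, the drawer measures about 89 mm open, and the gripper is clear. The judge's verdict was not returned.

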